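# Present an offset clamp arm over a treadle vice

### The arm

A 7-joint arm with a two-finger parallel gripper is mounted at the origin on the work surface. World frame = base frame: x ahead of the robot, y to its left, z up, the work surface at z = 0. Lengths are in m, angles in rad, forces in N, time in s.
With the tool pointing down it reaches from about 0.425 to 0.925 m from the base axis. Payload 6.8 kg.
Tool frame: the origin (TCP) lies midway between the tips of the shut fingers; the grasp point (between the pads) lies 19 mm behind it; z points along the fingers, y is the line along which they close (so a half turn about z gives the same grasp; the last joint's range is limited). The gripper opens to 85 mm and grips with 20 to 120 N. Pads are 22 mm wide; open, the fingers measure 114 mm over their backs; the gripper's body (76 mm by 85 mm) begins 54 mm behind the grasp point. The pads swing forward as they close: fully open they stand 13 mm farther back than shut.
Start: joints at [-1.417, 0.477, 0.022, 1.555, -0.011, 1.109, -0.083], TCP at [0.175, 0.652, 0.231] pointing down, gripper open.
Joint ranges: [-2.96, 2.96], [-0.34, 2.1], [-1.41, 1.46], [0.24, 2.44], [-1.37, 4.51], [0.17, 1.92], [-2.96, 2.96]. Speed limits (rad/s): [2.39, 2.39, 3.14, 3.14, 3.14, 3.14, 3.14].

### API

Orientations are given as a unit quaternion [w, x, y, z].
In Python, from bench import move_pose, servo_line, move_j, grip, dwell, inverse_kinematics, read_state, camera, PlanningError, close_job, silhouettes gives the robot as it stands. The module is installed in compiled form; this text tells all that it offers. Calls block until the motion is done:
- move_pose(position, orientation): joint-space move of the TCP to a pose.
- servo_line(position, feed=0.15, rot=None, guard=None): straight line of the TCP; rot=None keeps the orientation; feed is the mean speed in m/s. With guard (N) it stops when the force on the tool has changed by that much, and returns True; else False.
- move_j(angles): joint-space move.
- grip(opening, strength=None): finger opening in m; strength is the grip in N (None keeps the last); returns when the fingers have stopped.
- dwell(seconds).
- inverse_kinematics(position, orientation): joint angles nearest the present ones, or None.
- read_state(): the state.
- camera(name): name is "side" or "top" or "wrist"; returns a dict with "color" (384x512x3 uint8, red, green, blue), "camera_matrix" (3x3 intrinsics, pixels), "position" and "attitude" of the camera in the world. Camera axes: x right, y up, looking along -z (the intrinsics and any distortion apply to the point x, -y, -z); pixel columns grow to the right and rows downward; lengths in m; the calibration is good to about 2 mm. A picture is of the moment at which its call begins. There is no depth.
A pose or a line that the arm cannot do raises PlanningError and nothing moves.
- close_job(): hands the job in; it is judged then, once.
Trained networks look in the newest picture that a camera, given by its name, has taken for a name from the list of things; names that differ only in an ending like _2 or _b are one class to them, and where a whole thing is asked for, a point or a joint stands for the part that bears it (a point fixed in the world has none). Each returns a list of dicts, best first, with "p" (0 to 1); they miss things now and then, are a little off and sometimes report something else, mostly with a low value. They report only what shows in the picture. A call takes as long as a camera call.
- silhouettes(target, camera): "pixels" (384x512 bool, what is visible of it) and "bbox" ([left, top, right, bottom] in pixels, round what is visible of it).
The state is a dict: "clock": time; "q": joint angles; "joint_velocities": joint speeds; "tau": joint torques, N m; "tool_pos": TCP position; "tool_rot": TCP orientation; "ft_force": force on the tool from outside, world axes, zero at the start; "moment": the same for the moment, N m; "finger_gap": finger opening in m; "grip_force": force on a finger pad.
Only numpy, scipy, OpenCV 4.12 (cv2) and the standard library are available. Lean on these libraries where they do the work, as an engineer would, in place of code of your own. Each camera call takes 0.05 s, during which the arm holds its last target. There are 200 camera calls.

### The job

Check the treadle vice by pressing its spring pedal right down to the stop for a moment and letting it come up again. Then pick up the offset clamp arm by the bar at its balance point and hold it level, its heavy head centred about 5 cm above the vice's jaw mouth with the bar lined up along the mouth (pointing to either side). Finish while still holding it there quite still, without letting the arm touch the vice, and leave everything else on the bench where it stands.

Things in the scene. Friction and masses are not known exactly. Their poses are not given: they have to be found in the camera images.
- vice: The treadle vice, bolted down: grey base plate 240 x 100 x 12 mm, two grey jaw blocks (tops 75 mm above the table) on its far half, the pedal on the half nearer the robot. Origin: centre of the base plate's underside, on the table. x points from pedal to jaws (roughly away from the robot, turned up to 0.35 rad either way); y runs along the jaw mouth.
- jaw_mouth (a point): Centre of the jaw mouth at the height of the jaw tops: 55 mm along the vice's +x from its origin, 75 mm above the table. The mouth is the gap between the jaws, 70 mm long along the vice's y, 20 mm wide when shut; as the pedal goes down both jaws move apart alike, to 50 mm, so the centre stays put.
- pedal (a joint): Pedal angle: 0 = up (at rest), 0.34 = down at its stop. A steel plate 60 mm wide with ribbed black rubber top, hinged across the vice 30 mm to the robot's side of its origin, 30 mm up; it runs 90 mm towards the robot, sloping up 0.38 rad at rest, 0.04 at the stop. A spring lifts it back: at pedal_press about 5 N starts it, 12 N holds it at the stop.
- pedal_press (a point): Point to press, mid-width on the pedal's rubber top, 70 mm along the plate from its hinge. It moves with the pedal: on the vice's -x axis, 92 mm from the vice's origin and 62 mm above the table at rest, 100 mm and 40 mm at the stop.
- clamp_arm: Offset clamp arm, loose, 0.4 to 0.7 kg, any yaw, 286 mm long: straight steel bar 12 mm wide, 14 mm high (21 to 35 mm above the underside); at its +x end a heavy dark block head 46 x 40 x 44 mm high, thumbscrew out of its +y side; at its -x end a light fork 50 mm wide on a small foot. Origin: underside level, on the bar's line, 118 mm from the head's centre. x along the bar to the head, z up.
- clamp_balance (a point): The clamp arm's balance point on the bar's centre line: 51 mm from the arm's origin towards the head (67 mm from the head's centre), 28 mm above its underside. Grip the bar here across its 12 mm width. 44 mm of bare bar separate it from the head.
- clamp_head (a point): Centre of the underside of the clamp arm's head, 118 mm from the arm's origin along +x.
- blue_cap: Bystander: small blue bottle cap, 32 mm across, 14 mm high, near the clamp arm's fork end. Origin: centre of its underside.
- stopper: Bystander: black rubber stopper, 32 mm across, 26 mm high, beside the vice's pedal. Origin: centre of its underside.
- black_lid: Bystander: black jar lid, 84 mm across, 22 mm high, beyond the work area. Origin: centre of its underside.
- bottle_a: Bystander: white bottle with red cap, 60 mm across, 100 mm high, far side, left. Origin: centre of its underside.
- bottle_b: Bystander: white bottle with red cap, 60 mm across, 100 mm high, far side, right. Origin: centre of its underside.
- wide_jar: Bystander: white jar with black lid, 90 mm across, 140 mm high, far left. Origin: centre of its underside.
- short_rod: Bystander: thin aluminium rod 160 mm long, 12 mm thick, with a small square collar; no heavy head. On the right side. Origin: middle of the rod, on the table.

How it is judged:
By the outcome, as a careful person would: the job done as asked, in the order asked, and still so for the second after the job is handed in, while the arm keeps its last pose, push and grip.
It also fails if it takes over 48 s, if anything falls off the work surface, if the arm or the gripper's body presses on something with over 40 N, if the wrist force passes 120 N, or if a joint passes its speed limit or range.

## Working session

There is one attempt and no reset: what is moved stays moved. The work goes in short steps, each a Python script; the robot and the scene stay as the last script left them, time stands still between calls to the robot, and variables do not carry over. Pictures are saved under pics/ and viewed, at most 10 in all, crops included, and the job is handed in when it is done.

```bash
mkdir -p pics; ls
cat > h.py <<'E'
import numpy as np, cv2, json
from scipy.spatial.transform import Rotation as R
from bench import *
def cam(n):
    c=camera(n); return c
def rot(c):
    a=np.array(c["attitude"],float)
    return a if a.shape==(3,3) else R.from_quat(a[[1,2,3,0]]).as_matrix()
def proj(c,P):
    P=np.atleast_2d(P); v=(P-np.array(c["position"]))@rot(c); v=v*[1,-1,-1]
    u=v@np.array(c["camera_matrix"]).T
    return u[:,:2]/u[:,2:]
def ray(c,uv,z):
    uv=np.atleast_2d(uv).astype(float)
    d=np.c_[uv,np.ones(len(uv))]@np.linalg.inv(c["camera_matrix"]).T*[1,-1,-1]@rot(c).T
    p=np.array(c["position"]); return p+d*((z-p[2])/d[:,2])[:,None]
E
python3 - <<'E'
from h import *
for n in ["top","side"]:
    c=cam(n); print(n,[k for k in c],c["position"],c["attitude"],c["camera_matrix"])
    im=cv2.cvtColor(c["color"],cv2.COLOR_RGB2BGR); cv2.imwrite(f"pics/{n}0.png",cv2.resize(im,(800,600)))
    for t in ["vice","pedal","clamp_arm","blue_cap","stopper","short_rod","black_lid","bottle_a"]:
        for s in silhouettes(t,n)[:2]:
            ys,xs=np.nonzero(s["pixels"]); m=np.array([xs.mean(),ys.mean()])
            print(t,round(s["p"],2),s["bbox"],m.round(1),ray(c,m,0.02)[0].round(3),len(xs))
print(read_state())
E
```

```text
pics
top ['color', 'camera_matrix', 'position', 'attitude'] [0.48212871 0.01842319 1.31469197] [ 0.71091034  0.04393631 -0.03431539 -0.70106957] [[451.93667526   0.         261.05876993]
 [  0.         451.93667526 193.53251878]
 [  0.           0.           1.        ]]
vice 0.61 [176.6, 176.1, 233.6, 271.8] [204.5 223. ] [0.539 0.198 0.02 ] 2968
pedal 0.91 [195.1, 232.3, 223.2, 266.3] [210.3 247.8] [0.469 0.179 0.02 ] 640
clamp_arm 0.78 [312.2, 183.3, 394.5, 257.1] [357.2 228.2] [ 0.53  -0.238  0.02 ] 684
stopper 0.56 [176.4, 243.0, 183.8, 252.3] [178.8 247.8] [0.467 0.269 0.02 ] 74
stopper 0.3 [307.5, 184.7, 390.6, 258.6] [354.4 226.6] [ 0.535 -0.23   0.02 ] 781
short_rod 0.81 [427.8, 170.9, 437.3, 223.4] [432.9 201.8] [ 0.609 -0.455  0.02 ] 213
black_lid 0.73 [259.0, 136.5, 286.3, 166.8] [273.6 149.6] [0.755 0.002 0.02 ] 636
bottle_a 0.76 [318.0, 132.7, 340.6, 157.7] [329.9 145.3] [ 0.77  -0.161  0.02 ] 418
bottle_a 0.6 [209.4, 134.9, 229.3, 155.7] [219.4 143.6] [0.771 0.161 0.02 ] 416
side ['color', 'camera_matrix', 'position', 'attitude'] [ 0.22067541 -0.60168561  0.75350649] [
[... 1084 characters left out ...]
0.9, 'q': array([-1.41709722,  0.47696995,  0.02241265,  1.55540717, -0.01152451,
        1.109261  , -0.08310744]), 'joint_velocities': array([-0.00071703,  0.00053943, -0.00059012,  0.00100983,  0.00022764,
        0.00122734,  0.00047562]), 'tau': array([-7.75545413e-04, -5.96316004e+01,  1.60594370e+00, -2.81542307e+01,
        1.25322244e-02,  1.62586472e-03, -4.23295830e-06]), 'tool_pos': array([0.17470296, 0.65202763, 0.23132528]), 'tool_rot': array([-1.31701305e-05,  1.30551222e-01,  9.91441565e-01,  4.23232713e-05]), 'ft_force': array([ 0.73449459, -0.65119939, -0.01287556]), 'moment': array([0.03425566, 0.02210071, 0.00976229]), 'grip_force': 0.0, 'finger_gap': 0.08530787562297015}
```

View pics/top0.png

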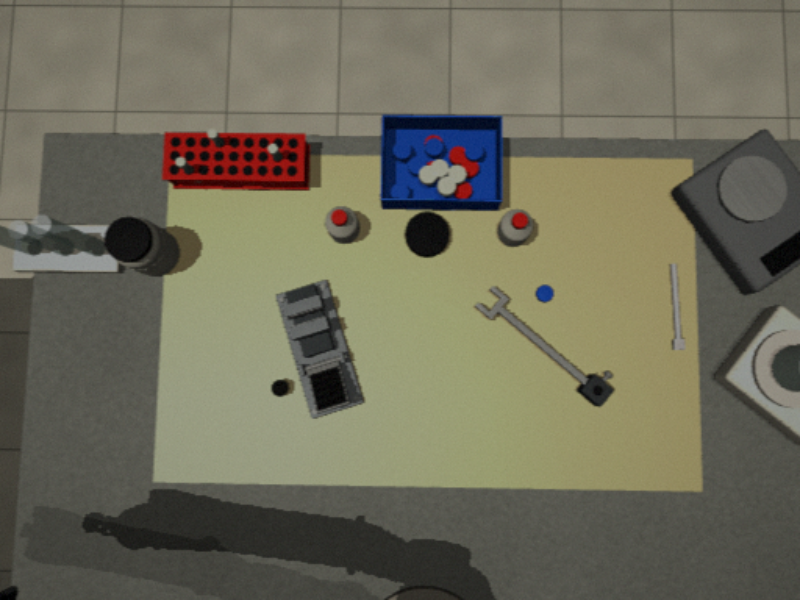

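View pics/side0.png

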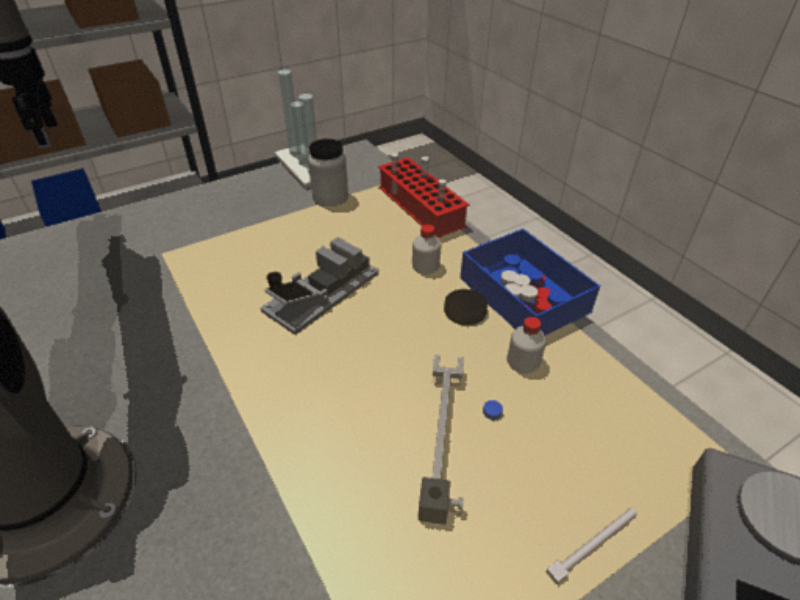

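```bash
cat >> h.py <<'E'
from scipy.optimize import minimize
def box(x0,x1,y0,y1,z0,z1): return np.array([[x,y,z] for x in(x0,x1) for y in(y0,y1) for z in(z0,z1)])/1000.
def ped(a):
    h=np.array([-30,30]);d=np.array([-np.cos(a),np.sin(a)]);n=np.array([np.sin(a),np.cos(a)])
    return np.array([[*( (h+d*l+n*t)[:1]),y,(h+d*l+n*t)[1]] for l in(0,90) for t in(-3,5) for y in(-30,30)])/1000.
VICE=[box(-120,120,-50,50,0,12),box(20,45,-35,35,12,75),box(65,90,-35,35,12,75),ped(.38)]
ARM=[box(-110,100,-6,6,21,35),box(95,141,-20,20,0,44),box(-115,-103,-25,25,18,36),box(-145,-105,-25,-15,18,36),box(-145,-105,15,25,18,36),box(100,125,20,40,20,30)]
ARM[1]+= [0,0,0]
def render(c,parts,p,S=4):
    im=np.zeros((384*S,512*S),np.uint8)
    Rz=R.from_euler('z',p[2]).as_matrix()
    for b in parts:
        u=(proj(c,b@Rz.T+[p[0],p[1],0])+.5)*S
        cv2.fillConvexPoly(im,cv2.convexHull(np.clip(u,-9999,9999).round().astype(np.int32)),255)
    return cv2.resize(im,(512,384),interpolation=cv2.INTER_AREA)/255.
def fit(views,parts,p0):
    def cost(p):
        s=0
        for c,m in views:
            r=render(c,parts,p); s+=1-np.minimum(r,m).sum()/np.maximum(r,m).sum()
        return s
    p0=np.array(p0,float); sim=np.vstack([p0]+[p0+np.eye(3)[i]*[.012,.012,.08] for i in range(3)])
    r=minimize(cost,p0,method='Nelder-Mead',options=dict(initial_simplex=sim,xatol=1e-4,fatol=1e-4,maxiter=250))
    return r.x,r.fun
E
python3 - <<'E'
from h import *
V={}
for n in ["top","side"]:
    c=cam(n)
    for t in ["vice","clamp_arm"]:
        s=silhouettes(t,n)[0]; print(n,t,s["p"]); V[n,t]=(c,s["pixels"].astype(float))
for t,P,p0 in [("vice",VICE,[.535,.195,.2]),("clamp_arm",ARM,[.53,-.24,-2.3])]:
    for g in (["top","side"],["top"],["side"]):
        print(t,g,*fit([V[n,t] for n in g],P,p0))
# go above vice for the wrist picture
grip(0.0,40)
st=read_state(); print(st["finger_gap"])
E
```

```text
top vice 0.69
top clamp_arm 0.68
side vice 0.92
side clamp_arm 0.74
vice ['top', 'side'] [0.53841394 0.20197412 0.31540658] 0.8512613138746722
vice ['top'] [0.53574441 0.19438252 0.25365098] 0.7868146802588053
vice ['side'] [0.53879989 0.20210489 0.31295028] 0.06449459364017007
clamp_arm ['top', 'side'] [ 0.54643513 -0.2111023  -2.26882687] 0.4704183917915099
clamp_arm ['top'] [ 0.5484746  -0.21125798 -2.26621423] 0.2216186647669448
clamp_arm ['side'] [ 0.54577903 -0.21069614 -2.27210887] 0.2023921593716772
3.85233567030697e-05
```

```bash
cat >> h.py <<'E'
def Q(psi):
    q=(R.from_euler('z',psi)*R.from_euler('x',np.pi)).as_quat(); return q[[3,0,1,2]]
E
python3 - <<'E'
from h import *
move_pose([.45,.17,.30],Q(1.88))
V=[]
for n in ["wrist","top","side"]:
    c=cam(n)
    if n=="wrist": cv2.imwrite("pics/w1.png",cv2.cvtColor(c["color"],cv2.COLOR_RGB2BGR)); print(c["position"],(-rot(c)[:,2]))
    for s in silhouettes("vice",n)[:2]:
        print(n,s["p"],s["bbox"],s["pixels"].sum(), *fit([(c,s["pixels"].astype(float))],VICE,[.538,.2,.3]))
st=read_state();print(st["clock"],st["q"],st["ft_force"])
E
```

```text
[0.4271659  0.24127205 0.44218178] [ 0.08884331 -0.27681012 -0.95680877]
wrist 0.77 [240.2, 112.9, 429.3, 194.9] 14444 [0.53800773 0.2005147  0.31871884] 0.02830192207214932
top 0.97 [179.3, 178.3, 234.0, 266.1] 2612 [0.54048473 0.19957726 0.32528852] 0.12029295939545537
side 0.79 [165.2, 152.2, 242.0, 214.1] 2208 [0.5385502  0.20370506 0.31023082] 0.05981489512559468
4.2833 [-0.95546763  0.077883    0.49920031  1.94313055 -0.04103991  1.13050866
 -0.13016746] [ 0.68749203  1.03659067 -0.18538148]
```

View pics/w1.png

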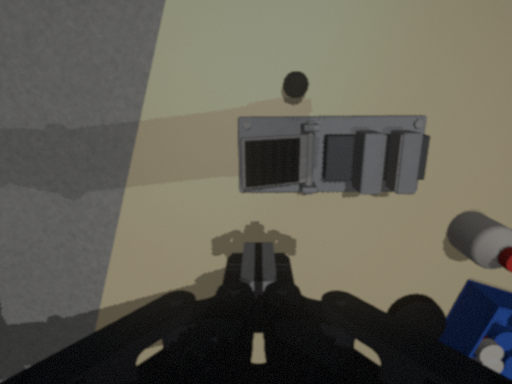

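Run:
```python
from h import *
vx,vy,vt=.538,.2005,.318
def W(x,y,z): return [vx+x*np.cos(vt)-y*np.sin(vt),vy+x*np.sin(vt)+y*np.cos(vt),z]
q=Q(vt+np.pi/2)
move_pose(W(-.094,0,.11),q)
f0=read_state()["ft_force"]
servo_line(W(-.094,0,.075),.08)
print(servo_line(W(-.100,0,.030),.03,guard=20))
dwell(.6)
s=read_state();print(s["tool_pos"],s["ft_force"]-f0,s["clock"])
c=cam("side"); m=cv2.cvtColor(c["color"],cv2.COLOR_RGB2BGR)[130:235,140:280]; cv2.imwrite("pics/s1.png",cv2.resize(m,None,fx=5,fy=5))
```

```text
True
[0.44276459 0.16920994 0.03988443] [-3.69145297 -1.41694826 12.84991851] 7.3583
```

View pics/s1.png

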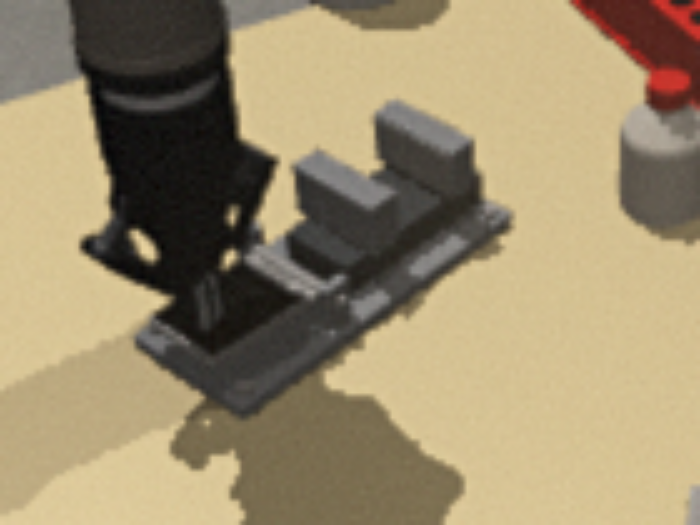

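The picture shows the pedal lying flat under the fingertips, around (210,310), and the jaws wide apart, around (350,190) and (425,135). I'll push a little further to be sure it's at the stop, then release and look at the arm.

Run:
```python
from h import *
vx,vy,vt=.538,.2005,.318
def W(x,y,z): return [vx+x*np.cos(vt)-y*np.sin(vt),vy+x*np.sin(vt)+y*np.cos(vt),z]
print(servo_line(W(-.100,0,.032),.02,guard=12))
s=read_state();print(s["tool_pos"],s["ft_force"])
dwell(.3); s=read_state();print(s["tool_pos"],s["ft_force"])
servo_line(W(-.094,0,.08),.05); servo_line(W(-.094,0,.2),.2)
grip(.085)
t=-2.269
b=np.array([.5465,-.211])+.051*np.array([np.cos(t),np.sin(t)]); print(b)
move_pose([b[0],b[1],.27],Q(t+np.pi))
for n in ["wrist","top","side"]:
    c=cam(n)
    if n=="wrist": cv2.imwrite("pics/w2.png",cv2.cvtColor(c["color"],cv2.COLOR_RGB2BGR))
    for s in silhouettes("clamp_arm",n)[:2]:
        print(n,s["p"],s["bbox"],s["pixels"].sum(), *fit([(c,s["pixels"].astype(float))],ARM,[.546,-.211,-2.27]))
    if n=="side": 
        for s in silhouettes("vice",n)[:1]: print(*fit([(c,s["pixels"].astype(float))],VICE,[.538,.2,.3]))
s=read_state();print(s["clock"],s["q"],s["ft_force"])
```

```text
True
[0.44277046 0.16922165 0.0398681 ] [-3.19820644 -0.73629509 14.53434487]
[0.4427954  0.16923338 0.03985869] [-2.55096216 -1.62281851 14.40739444]
[ 0.51371502 -0.25006591]
wrist 0.87 [234.8, 0.0, 293.8, 242.5] 4470 [ 0.54741889 -0.20934295 -2.26978224] 0.12138546848567566
top 0.7 [179.2, 181.5, 236.5, 266.6] 2934 [ 0.546 -0.211 -2.27 ] 1.0
top 0.59 [307.7, 182.2, 372.9, 240.4] 491 [ 0.54957956 -0.2109144  -2.27070516] 0.5200302155957054
side 0.59 [267.7, 227.4, 296.6, 334.7] 1049 [ 0.54590732 -0.21032326 -2.26908108] 0.17489164465086537
[0.54012773 0.20375579 0.33174081] 0.06500989732615114
12.3667 [-0.48703414  0.467752    1.14333618  1.81221943 -0.46316185  1.16500827
  0.10917812] [-0.28086209  0.15178038  0.30945674]
```

View pics/w2.png

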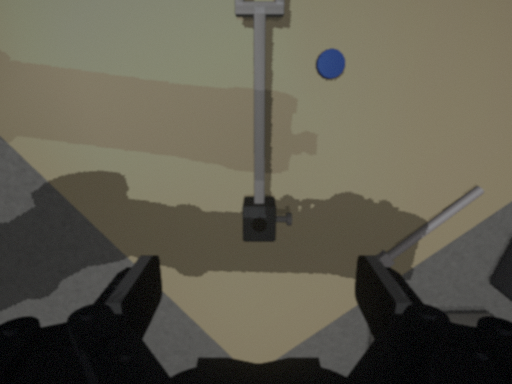

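The z reading held at 39.9 mm while the force rose, so the pedal is at its stop. The wrist picture shows the bar vertical at column 260, with the head at rows 197–242, centred between the fingers. Next is the grasp.

Run:
```python
from h import *
t=-2.2695; o=np.array([.547,-.2098]); b=o+.051*np.array([np.cos(t),np.sin(t)])
q=Q(t+np.pi)
servo_line([*b,.06],.2,rot=q)
print(servo_line([*b,.009],.06,guard=10))
f0=read_state()
grip(0.0,90)
s=read_state();print(s["finger_gap"],s["grip_force"],s["tool_pos"],s["ft_force"])
servo_line([*b,.05],.05)
dwell(.2)
s1=read_state();print(s1["ft_force"]-f0["ft_force"],s1["moment"]-f0["moment"],s1["clock"],s1["finger_gap"])
c=cam("side"); m=cv2.cvtColor(c["color"],cv2.COLOR_RGB2BGR)[200:360,210:370]; cv2.imwrite("pics/s2.png",cv2.resize(m,(600,600)))
```

```text
False
0.010207931657863933 88.08257102966309 [ 0.51433238 -0.24898028  0.00927133] [-0.5135638   0.83813164  3.81396162]
[-0.1430808  -0.42249213 -4.50072731] [-0.01016978 -0.07271334 -0.07146041] 16.4083 0.0104084330062713
```

View pics/s2.png

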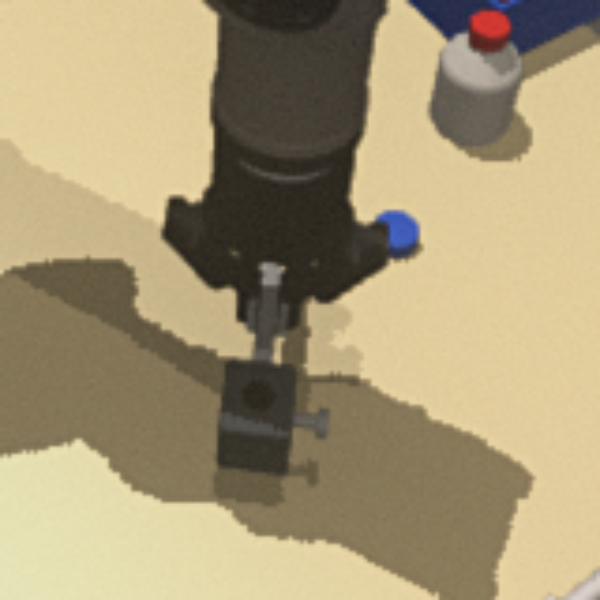

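The side picture shows the bar gripped and clear of the table, with the head hanging at about (257,415) and its shadow separated. I'll carry it over and measure the held arm there.

```bash
cat >> h.py <<'E'
def fit5(n,c,m,p0,tcp,psi,pix=None):
    Rz=R.from_euler('z',psi).as_matrix()
    def hull(b):
        im=np.zeros((384,512),np.uint8); cv2.fillConvexPoly(im,cv2.convexHull((proj(c,b)+.5).round().astype(np.int32)),1); return im
    ig=hull(box(-30,30,-60,60,-5,250)@Rz.T+tcp)==0
    def cost(p):  # x,y,yaw,z,pitch of the arm about the tcp grasp
        Rp=R.from_euler('ZY',[p[2],p[4]]).as_matrix()
        P=[(b-[.051,0,.028])@Rp.T+[p[0],p[1],p[3]] for b in ARM]
        r=render(c,P,[0,0,0])*ig; mm=m*ig
        return 1-np.minimum(r,mm).sum()/np.maximum(r,mm).sum()
    return cost
def fitheld(costs,p0):
    f=lambda p:sum(k(p) for k in costs)
    p0=np.array(p0,float); sim=np.vstack([p0]+[p0+np.eye(5)[i]*[.006,.006,.04,.006,.04] for i in range(5)])
    r=minimize(f,p0,method='Nelder-Mead',options=dict(initial_simplex=sim,xatol=1e-4,fatol=1e-4,maxiter=500)); return r.x,r.fun
E
cat > look.py <<'E'
from h import *
import sys
s=read_state(); tcp=np.array(s["tool_pos"]); Rt=R.from_quat(np.array(s["tool_rot"])[[1,2,3,0]]).as_matrix()
psi=np.arctan2(Rt[1,0],Rt[0,0]); p0=[tcp[0],tcp[1],psi-np.pi,tcp[2]+.019,0]; print("tcp",tcp.round(4),round(psi,3),s["clock"])
C={}
for n in ["wrist","top","side"]:
    c=cam(n); cv2.imwrite(f"pics/{n}_{sys.argv[1]}.png",cv2.cvtColor(c["color"],cv2.COLOR_RGB2BGR))
    for d in silhouettes("clamp_arm",n)[:2]:
        k=fit5(n,c,d["pixels"].astype(float),p0,tcp,psi); print(n,d["p"],d["bbox"],"cost0",k(p0))
        if k(p0)<.6 and n not in C: C[n]=k
for g in [list(C)]+[[n] for n in C]:
    x,f=fitheld([C[n] for n in g],p0); print(g,x.round(4),"d",(x-p0).round(4),round(f,3),"head",(x[:3][[0,1]]+.067*np.array([np.cos(x[2]),np.sin(x[2])])).round(4))
M=np.mean([np.r_[read_state()["ft_force"],read_state()["moment"]] for _ in range(3)],0);print(M.round(3),s["finger_gap"])
E
python3 - <<'E'
from h import *
st=read_state();p=st["tool_pos"]
servo_line([p[0],p[1],.24],.2)
move_pose([.5701,.2824,.25],Q(1.891))
servo_line([.5701,.2824,.17],.15); dwell(.5)
E
python3 look.py a
python3 - <<'E'
import cv2,numpy as np
a=cv2.imread('pics/wrist_a.png');b=cv2.imread('pics/side_a.png')[100:260,120:333]
cv2.imwrite('pics/ab.png',np.vstack([cv2.resize(a,(400,300)),cv2.resize(b,(400,300))]))
E
```

```text
tcp [0.5701 0.2825 0.1702] 1.891 20.675
wrist 0.85 [237.1, 0.0, 279.5, 361.2] cost0 0.7192533272556505
top 0.79 [85.9, 181.9, 199.3, 221.6] cost0 0.5898374159982658
top 0.45 [176.6, 241.8, 183.3, 254.6] cost0 1.0
side 0.6 [151.5, 95.8, 225.6, 142.9] cost0 0.17120810600155878
['top', 'side'] [ 0.5712  0.2796 -1.2563  0.19   -0.0123] d [ 0.0011 -0.0029 -0.0059  0.0008 -0.0123] 0.713 head [0.592  0.2159]
['top'] [ 0.573   0.2801 -1.2586  0.187   0.0256] d [ 0.0029 -0.0024 -0.0082 -0.0022  0.0256] 0.552 head [0.5936 0.2164]
['side'] [ 0.5731  0.2868 -1.2588  0.1856 -0.0104] d [ 0.003   0.0043 -0.0084 -0.0035 -0.0104] 0.148 head [0.5937 0.2231]
[ 0.231  0.308 -4.824  0.036 -0.021  0.018] 0.010519910432973545
```

View pics/ab.png

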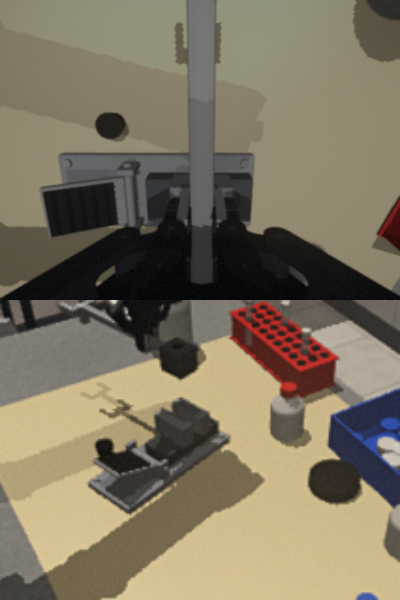

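The head is level and sits over the mouth, within about 2 mm relative to the vice; the side camera has the same bias for both. Now I'll lower it to 5 cm.

```bash
python3 - <<'E'
from h import *
servo_line([.5701,.2824,.1345],.06); dwell(1.0)
E
python3 look.py b
python3 - <<'E'
from h import *
import cv2
c=cam("side")
d=silhouettes("vice","side")[0]; print(d["p"],*fit([(c,d["pixels"].astype(float))],VICE,[.539,.2015,.32]))
for t,p in [("stopper",None),("blue_cap",None)]:
    for d in silhouettes(t,"side")[:2]: print(t,d["p"],d["bbox"])
s=read_state();print(s["clock"],abs(s["joint_velocities"]).max(),s["grip_force"])
b=cv2.imread('pics/side_b.png')[90:260,110:336]; cv2.imwrite('pics/sb.png',cv2.resize(b,(800,600),interpolation=cv2.INTER_CUBIC))
E
```

```text
tcp [0.5701 0.2824 0.1345] 1.891 22.7167
wrist 0.67 [236.9, 0.0, 278.7, 360.0] cost0 0.7152036503309215
top 0.75 [90.8, 184.9, 204.3, 221.6] cost0 0.5937892463791685
side 0.73 [152.3, 105.3, 225.4, 152.4] cost0 0.14724154577902293
side 0.36 [171.1, 177.6, 201.7, 196.2] cost0 1.0
['top', 'side'] [ 0.5716  0.2794 -1.2527  0.1527 -0.0054] d [ 0.0015 -0.003  -0.0022 -0.0008 -0.0054] 0.691 head [0.5925 0.2157]
['top'] [ 0.5732  0.2789 -1.2495  0.1545 -0.0118] d [ 0.0031 -0.0035  0.0011  0.001  -0.0118] 0.533 head [0.5943 0.2154]
['side'] [ 0.5729  0.2873 -1.2553  0.1479 -0.0058] d [ 0.0028  0.0049 -0.0047 -0.0056 -0.0058] 0.122 head [0.5937 0.2236]
[ 0.337  0.244 -4.732  0.024  0.035  0.019] 0.010207991739289008
0.61 [0.53895343 0.20390005 0.32395045] 0.06466318622006506
stopper 0.5 [169.3, 172.8, 180.2, 180.1]
blue_cap 0.55 [308.4, 258.5, 322.9, 271.4]
blue_cap 0.21 [152.1, 106.3, 225.7, 152.6]
23.2167 0.0017069891588666487 87.68756031990051
```

View pics/sb.png

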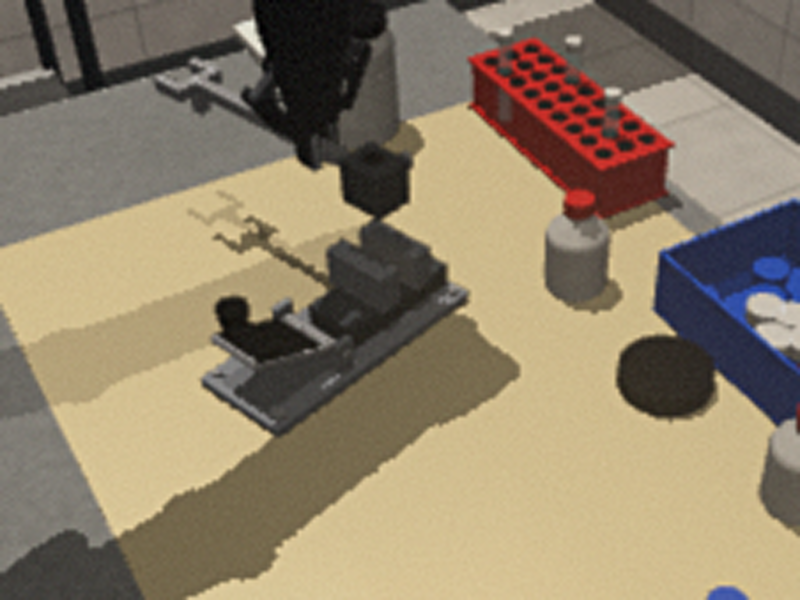

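The side picture shows the pedal up and the jaws shut at about (385,260). The head is level at about (375,180), clear above the mouth, and the stopper, cap and lid haven't moved. Handing in now.

```bash
python3 -c "
from bench import *
print(close_job())"
```

```text
the job is handed in; nothing more can be done
None
```

I pressed the pedal down to its stop and let it come back up. The clamp arm is now held level by its balance point, head centred about 5 cm above the jaw mouth to within a few mm by the cameras, and the job is handed in (about 23 s used, verdict not shown).

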